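# Cock the snap clamp, load a vase and trip it shut

## Task

Get the little terracotta vase held in the snap clamp ready for decorating: gently draw the clamp's sprung jaw back by its orange peg until the catch holds it by itself, without crushing the rubber stop, then stand the vase upright in the blue V-shaped rest and let go of it. Finally press the red trigger down with the fingers so that the jaw snaps shut on the vase and holds it in the rest. Keep the vase upright, leave the other things where they are, and finish clear of everything.

Things in the scene. Friction and masses are not known exactly. Their poses are not given: they have to be found in the camera images.
- clamp: Snap clamp fixed to the table. Origin: on the table at the jaw's vertical pivot axis (dark post with coil spring, 84 mm high). White base board, top 10 mm above the table, from -175 to 70 mm along its x, -42 to 192 mm along its y. x points away from the robot, within 0.2 rad.
- jaw (a joint): Jaw angle, rad: 0 = shut, pointing along the clamp's +y; grows as its end swings to the clamp's -x. Caught somewhere at 0.77 to 0.97 (set afresh each time, not given), shut on the vase at 0.2. Let go past the catch, it falls back onto it and stays. About 0.02 rad past the catch is a rubber stop: 3.9 N at the peg per mm of peg travel; over 14 N on it, on top of the spring's pull, crushes it.
- peg (a point): On the axis of the round orange peg by which the jaw is drawn, 88 mm above the table; moves with the jaw. Peg 16 mm thick, 58 to 102 mm above the table, 145 mm from the pivot on the jaw's centre line. Spring pull at the peg: 5 N shut, rising evenly to 11 N cocked; damped (0.3 rad/s adds 1 N). Riding over the catch adds 1 to 3 N, which drops as it clicks in.
- trigger (a point): Nominal middle of the top of the red trigger pad, 40 mm above the table, a point fixed to the clamp. The pad, 54 x 30 mm, long side square to the cocked jaw, may lie up to 13 mm lengthwise from here, as the catch is set. Press straight down 7 to 10 mm (end of travel): 3 rising to 6 N, some 4 N more while it holds the jaw. The jaw then swings away from the pad.
- rest (a point): Where the middle of the vase's foot is when home in the blue V rest: on the board, 10 mm above the table. The V's two walls stand 50 mm above the board beyond this point, 45 degrees either side of the clamp's +x turned 0.2 rad anticlockwise from above. The vase enters from above; the jaw pushes it home over the last centimetre.
- vase: Terracotta bud vase: a cylinder 50 mm wide and 90 mm high, then shoulder and neck (30 mm) up to 114 mm; about 0.2 kg. Origin at the middle of its foot, z up. It stands on the table at one of three places beside the clamp.
- spray: Bystander: black spray bottle with a red head, 62 mm wide, 172 mm high. Origin under its middle.
- glaze: Bystander: white glaze jar with a blue cap, 68 mm wide, 85 mm high. Origin under its middle.
- rib: Bystander: wooden scraper with a steel blade lying flat on the table, 183 mm long, 12 mm thick. Origin under the middle of its wooden handle, x along it.
- jaw_pad (a point): Middle of the black rubber pad on the jaw's vase side, 50 mm above the table, 88 mm from the pivot, 12 mm from the jaw's centre line. The jaw is an aluminium bar 16 mm wide, 42 to 58 mm above the table, its end 172 mm from the pivot. It sweeps clear over the board between the rest and the catch.
Things that resemble listed ones, but are neither listed nor needed, are in the scene too. There is more than one size of the vase; the one meant has the size given above.

How it is judged:
By the outcome, as a careful person would: the job done as asked, in the order asked, and still so for the second after the job is handed in, with the robot touching nothing.
It also fails if it takes over 72 s, if anything falls off the work surface, if the arm or the gripper's body presses on something with over 40 N, if the wrist force passes 120 N, or if a joint passes its speed limit or range.

## Robot

A 7-joint arm with a two-finger parallel gripper is mounted at the origin on the work surface. World frame = base frame: x ahead of the robot, y to its left, z up, the work surface at z = 0. Lengths are in m, angles in rad, forces in N, time in s.
With the tool pointing down it reaches from about 0.425 to 0.875 m from the base axis. Payload 4.7 kg.
Tool frame: the origin (TCP) lies where the fingers leave the gripper's body, on its centre line; the fingertips stand 70 mm ahead of it and the grasp point (between the pads) lies 51 mm ahead of it; z points along the fingers, y is the line along which they close (so a half turn about z gives the same grasp; the last joint's range is limited). The gripper opens to 87 mm and grips with 3 to 60 N. Pads are 19 mm wide; open, the fingers measure 117 mm over their backs; the gripper's body (75 mm by 190 mm) begins 51 mm behind the grasp point.
Start: joints at [-1.229, 0.321, -0.07, 1.45, 0.023, 1.371, -0.057], TCP at [0.209, 0.615, 0.292] pointing down, gripper open.
Joint ranges: [-2.86, 2.86], [-0.3, 2.09], [-1.38, 1.24], [0.06, 2.45], [-1.56, 4.7], [0.09, 2.05], [-2.69, 2.69]. Speed limits (rad/s): [2.57, 2.57, 3.14, 3.14, 3.14, 3.14, 3.14].

## Interface

Orientations are given as a rotation vector (axis times angle).
In Python, from bench import get_state, get_image, get_calibration, close_job gives the robot as it stands.
- The arm moves only by the tool send_rows, never from a script. Its argument "rows" is a list of rows, each an object of numbers: "hand": the finger opening in mm, from 0 to 87; "x", "y", "z": the shift along the world's x, y, z in mm; "roll": the turn about the world's z in degrees. A call has 1 to 10 rows; each row shifts and turns the commanded pose from where the row before left it; what a row does not reach is not made up. A row lasts 1/10 s, in which the tool goes at most 50 mm and 8.59 degrees, less where a joint would pass 70% of its speed; a pose out of reach is approached as far as the arm can. A call is refused whole if a number of a shift passes 50 or a number of a turn 8.59, either way. A call with a gripper value outside its range is refused whole. The fingers move at their own pace and stop on an object; "force" is the grip in N (left out, the last holds). Time passes only in rows, so rows that do not move let the fingers close. It gives the time, the measured TCP pose, the force, the opening and the grip force at its end, in the units of the state.
- get_state(): the state, without advancing time (a new reading comes with each control period).
- get_image(name): name is "scene" or "top"; returns the picture (480x640x3 uint8, blue, green, red); there is no depth.
- get_calibration(name): a dict with "mtx" (3x3 intrinsics, pixels), "D" ([k1, k2, p1, p2, k3] as OpenCV has them; the pictures are not rectified), "world_from_camera" (4x4, takes a point from camera to world coordinates). Camera axes: x right, y down, z forward; pixel columns grow to the right and rows downward; lengths in m; the calibration is good to about 2 mm. A picture is of the moment at which its call begins. get_calibration takes no time and is no camera call.
- close_job(): hands the job in; it is judged then, once.
The state is a dict: "time": time; "joint_positions": joint angles; "qd": joint speeds; "joint_torque": joint torques, N m; "position": TCP position; "tool_rot": TCP orientation; "ft_force": force on the tool from outside, world axes, zero at the start; "torque": the same for the moment, N m; "grip_width": opening from 0.0 (shut) to 1.0 (fully open); "grip_force": force on a finger pad.
Only numpy, scipy, OpenCV 4.12 (cv2) and the standard library are available. Lean on these libraries where they do the work, as an engineer would, in place of code of your own. Each camera call takes 0.05 s, during which the arm holds its last target. There are 200 camera calls.

## Working session

There is one attempt and no reset: what is moved stays moved. The work goes in short steps, Python scripts to look and compute and a tool call to move; the robot and the scene stay as the last step left them, time stands still between calls to the robot, and variables do not carry over. Pictures are saved under pics/ and viewed, at most 10 in all, crops included, and the job is handed in when it is done.

Besides the shell and the picture viewer there is one more tool, called after "Emit:" in YAML: its name, and indented under it one key for each argument. send_rows: Moves the arm, as the interface text tells. Its arguments: {"type":"object","properties":{"rows":{"type":"array","items":{"type":"object","properties":{"hand":{"type":"number"},"x":{"type":"number"},"y":{"type":"number"},"z":{"type":"number"},"roll":{"type":"number"}}}},"force":{"type":"number"}},"required":["rows"]}

```bash
ls; mkdir -p pics
cat > h.py <<'E'
import numpy as np, cv2
from bench import *
def snap(n,f):
    im=get_image(n); cv2.imwrite('pics/'+f,im); return im
def p2w(n,u,v,z):
    c=get_calibration(n); T=np.array(c['world_from_camera'])
    p=cv2.undistortPoints(np.array([[[u,v]]],float),np.array(c['mtx']),np.array(c['D']))[0,0]
    d=T[:3,:3]@[p[0],p[1],1]; o=T[:3,3]; return o+d*(z-o[2])/d[2]
def w2p(n,P):
    c=get_calibration(n); T=np.linalg.inv(np.array(c['world_from_camera']))
    return cv2.projectPoints(np.array(P,float).reshape(-1,1,3),cv2.Rodrigues(T[:3,:3])[0],T[:3,3],np.array(c['mtx']),np.array(c['D']))[0].reshape(-1,2)
E
python3 - <<'E'
from h import *
snap('scene','s0.png');snap('top','t0.png')
for n in('scene','top'): print(n,np.round(get_calibration(n)['world_from_camera'],3).tolist())
s=get_state();print(s['time'],s['position'],s['tool_rot'],s['ft_force'])
E
```

```text
pics
scene [[-0.35, 0.608, -0.713, 1.375], [0.937, 0.229, -0.265, 0.291], [0.003, -0.76, -0.65, 0.853], [0.0, 0.0, 0.0, 1.0]]
top [[-0.009, -0.994, 0.11, 0.421], [-1.0, 0.008, -0.006, -0.012], [0.005, -0.11, -0.994, 1.141], [0.0, 0.0, 0.0, 1.0]]
0.1 [0.20921234 0.61501734 0.29127134] [-5.12573253e-01 -3.09935622e+00  2.68995013e-03] [ 0.26041073  0.51399906 -0.23302394]
```

View pics/s0.png

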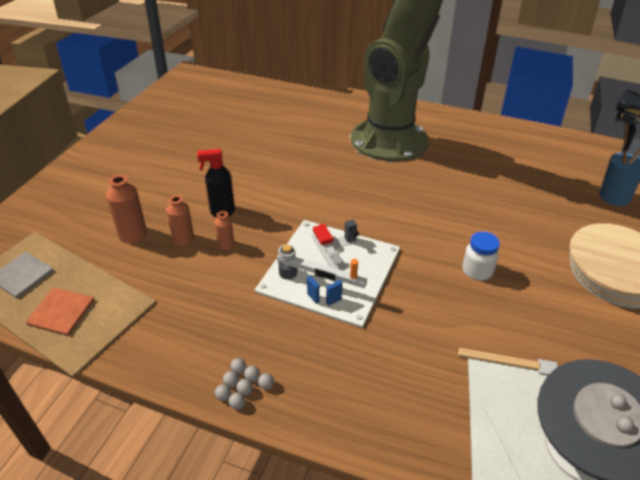

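View pics/t0.png

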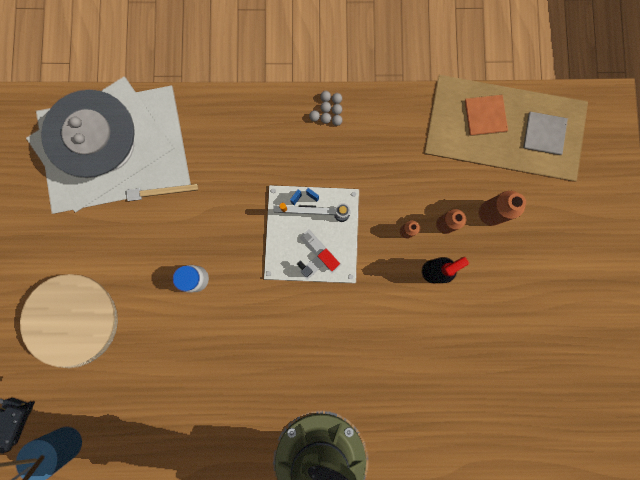

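Scene: a board with the pivot post at top (342,212), peg (283,208), trigger (329,260), rest (303,196). There are three vase candidates in the top view: small (412,229), medium (455,219) and large (510,205). I'll measure their sizes in a crop.

Run:
```python
from h import *
t=cv2.imread('pics/t0.png');s=cv2.imread('pics/s0.png')
a=cv2.resize(t[180:290,255:365],(550,550),interpolation=cv2.INTER_CUBIC)
cv2.imwrite('pics/c1.png',a)
b=cv2.resize(t[180:290,390:540],(600,440)[:2],interpolation=cv2.INTER_CUBIC)[:300]
c=cv2.resize(s[165:265,95:255],(640,400),interpolation=cv2.INTER_CUBIC)[:300+100]
o=np.zeros((600,800,3),np.uint8)
o[:220,:450]=cv2.resize(t[180:240,390:540],(450,180) ,interpolation=cv2.INTER_CUBIC)[:220] if 0 else cv2.resize(t[180:253,390:540],(450,220),interpolation=cv2.INTER_CUBIC)
o[220:600,:608]=cv2.resize(s[165:260,95:247],(608,380),interpolation=cv2.INTER_CUBIC)
cv2.imwrite('pics/c2.png',o)
# predicted image heights for candidates
for u,v,n in((412,229,'S'),(455,219,'M'),(510,205,'L')):
    for h in (.085,.114,.15,.18):
        P=p2w('top',u,v,h); q=w2p('scene',[P,[P[0],P[1],0]]); print(n,h,P.round(3),q.round(0).tolist())
```

```text
S 0.085 [ 0.557 -0.228  0.085] [[224.0, 213.0], [227.0, 243.0]]
S 0.114 [ 0.553 -0.222  0.114] [[225.0, 202.0], [231.0, 242.0]]
S 0.15 [ 0.549 -0.214  0.15 ] [[228.0, 188.0], [234.0, 242.0]]
S 0.18 [ 0.545 -0.208  0.18 ] [[230.0, 176.0], [238.0, 241.0]]
M 0.085 [ 0.58  -0.332  0.085] [[176.0, 209.0], [182.0, 238.0]]
M 0.114 [ 0.576 -0.323  0.114] [[179.0, 198.0], [187.0, 238.0]]
M 0.15 [ 0.571 -0.312  0.15 ] [[182.0, 185.0], [192.0, 237.0]]
M 0.18 [ 0.566 -0.303  0.18 ] [[185.0, 173.0], [196.0, 237.0]]
L 0.085 [ 0.614 -0.466  0.085] [[117.0, 205.0], [126.0, 233.0]]
L 0.114 [ 0.608 -0.454  0.114] [[121.0, 194.0], [131.0, 233.0]]
L 0.15 [ 0.602 -0.438  0.15 ] [[125.0, 181.0], [138.0, 233.0]]
L 0.18 [ 0.596 -0.425  0.18 ] [[128.0, 169.0], [144.0, 233.0]]
```

View pics/c1.png

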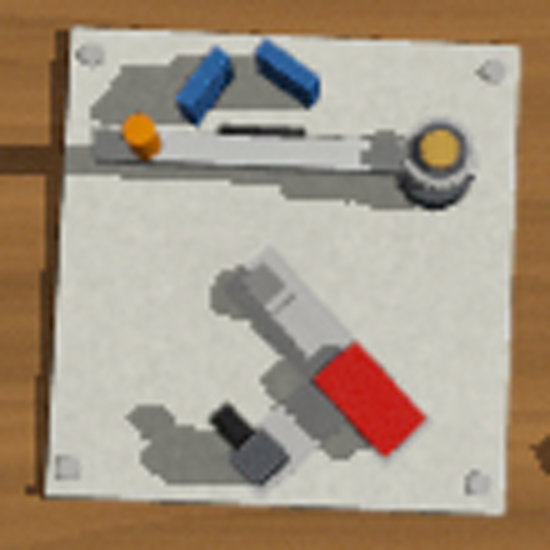

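View pics/c2.png

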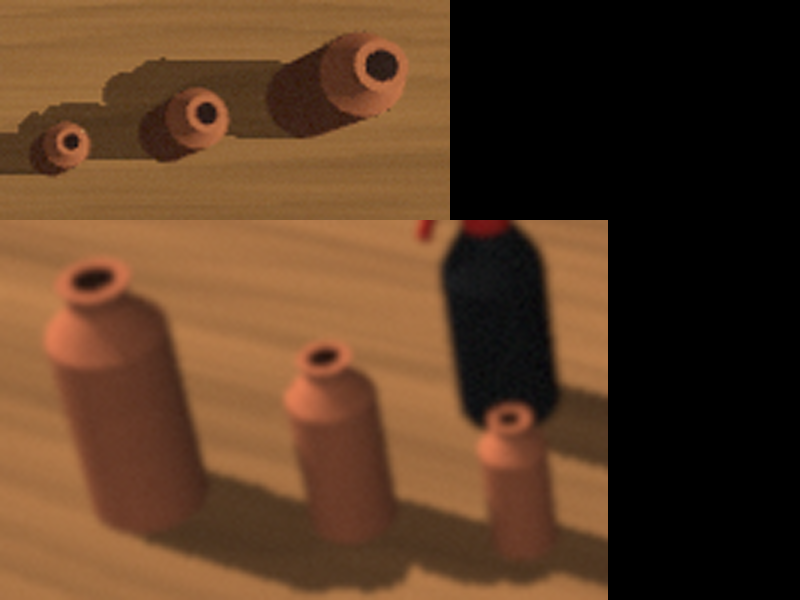

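Scaled against the predictions, the medium vase's rim sits where a 114 mm height would put it (scene (176,199), top (458,217.5)). The small one fits 85 mm, so I choose the medium one. Next I fit the clamp.

Run:
```python
from h import *
C=lambda x,y:(x/5+255-.4,y/5+180-.4)
W=lambda x,y,z:p2w('top',*C(x,y),z)
cl=np.array([[70,192],[70,-42],[-175,-42],[-175,192]])/1e3
w=np.array([W(*p,.010)[:2] for p in((72,28),(522,45),(507,515),(45,495))])
M,_=cv2.estimateAffinePartial2D(cl,w); sc=np.hypot(M[0,0],M[1,0]); yaw=np.arctan2(M[1,0],M[0,0])
R=np.array([[np.cos(yaw),-np.sin(yaw)],[np.sin(yaw),np.cos(yaw)]]); o=w.mean(0)-R@cl.mean(0)
print('scale',sc,'yaw',yaw,'o',o, 'res',(w-(cl@R.T+o)).round(4).tolist())
print('post',W(440,150,.084)); pg=W(141,128,.102);print('peg',pg,'clamp',R.T@(pg[:2]-o))
pegc=o+R@[0,.145];print('peg nominal',pegc)
tr=[W(*p,.040)[:2] for p in((355,342),(427,418),(387,457),(314,379))]
print('trig',np.array(tr).round(4).tolist(),np.mean(tr,0),'cl',R.T@(np.mean(tr,0)-o),'sides',[np.linalg.norm(tr[i]-tr[i-1]).round(4) for i in range(4)])
d=R.T@(tr[1]-tr[0]);print('long dir clamp',d,np.degrees(np.arctan2(d[1],d[0])))
r=o+R@[.0188,.0936];print('rest',r,'px',((w2p('top',[*r,.01])-[254.6,179.6])*5))
v=p2w('top',458.3,217.5,.114);v2=p2w('scene',176.3,198.7,.114);print('vase',v,v2)
print('vase base from scene', p2w('scene',95+350/4,165+(520-220)/4,0))
print('S',p2w('top',390+71/3,180+142/3,.085),'L',p2w('top',390+381/3,180+66/3,.18))
print('spray',p2w('top',437,271,.14), 'lower', p2w('scene',220,212,0))
```

```text
scale 1.0005569854297434 yaw -0.04944416815564643 o [ 0.60643456 -0.06152345] res [[-0.001, 0.0006], [-0.0002, -0.0006], [0.0003, -0.0009], [0.001, 0.001]]
post [ 0.60590485 -0.06060853  0.084     ]
peg [0.61451144 0.08289644 0.102     ] clamp [0.00092919 0.14464258]
peg nominal [0.61360105 0.08329934]
trig [[0.5165, -0.0188], [0.4781, -0.0544], [0.4589, -0.0342], [0.4981, 0.0019]] [ 0.48787756 -0.02636138] cl [-0.12014996  0.02925953] sides [np.float64(0.0277), np.float64(0.0523), np.float64(0.0279), np.float64(0.0533)]
long dir clamp [-0.03656027 -0.0374597 ] -134.30382276161745
rest [0.62983768 0.03103299] px [[257.00536078 130.5272816 ]]
vase [ 0.5795424  -0.33121637  0.114     ] [ 0.57901232 -0.32803734  0.114     ]
vase base from scene [ 0.58584615 -0.32822215  0.        ]
S [ 0.56092258 -0.23165884  0.085     ] L [ 0.60280103 -0.44113102  0.18      ]
spray [ 0.45351436 -0.26988556  0.14      ] lower [ 4.64699600e-01 -2.95536668e-01  1.11022302e-16]
```

Emit:
send_rows:
  rows:
    - {"x":20,"y":-26,"roll":-3.7,"hand":45}
    - {"x":26,"y":-34,"roll":-4.7}
    - {"x":26,"y":-34,"roll":-4.7}
    - {"x":26,"y":-34,"roll":-4.7}
    - {"x":26,"y":-34,"roll":-4.7}
    - {"x":26,"y":-34,"roll":-4.7}
    - {"x":26,"y":-34,"roll":-4.7}
    - {"x":26,"y":-34,"roll":-4.7}
    - {"x":26,"y":-34,"roll":-4.7}
    - {"x":26,"y":-34,"roll":-4.7}
  force: 20

```text
schema error: expected keys hand, x, y, z, roll
```

Emit:
send_rows:
  rows:
    - {"x":26,"y":-34,"roll":-4.7}
    - {"x":26,"y":-34,"roll":-4.7}
    - {"x":26,"y":-34,"roll":-4.7}
    - {"x":26,"y":-34,"roll":-4.7}
    - {"x":26,"y":-34,"roll":-4.7}
    - {"x":20,"y":-26,"roll":-4.5}
    - {}
    - {}

```text
schema error: expected keys hand, x, y, z, roll
```

```bash
cat >> h.py <<'E'
def st():
    s=get_state();R=cv2.Rodrigues(np.array(s['tool_rot'],float))[0]
    print('t',round(s['time'],2),'p',np.round(np.array(s['position'])*1e3,1),'yline',round(np.degrees(np.arctan2(R[1,1],R[0,1])),1),'tilt',np.round(R[:2,2],3),'f',np.round(s['ft_force'],2),'j',np.round(s['joint_positions'],2),'w',np.round(s['grip_width']*87,1),s['grip_force'])
    return s
E
python3 -c "
from h import *
st()"
```

```text
t 0.1 p [209.2 615.  291.3] yline 71.2 tilt [-0.    -0.002] f [ 0.26  0.51 -0.23] j [-1.23  0.32 -0.07  1.45  0.02  1.37 -0.06] w 87.3 0.0
```

Emit:
send_rows:
  rows:
    - {"x":20,"y":-26,"z":0,"roll":-3.7,"hand":45}
    - {"x":26,"y":-34,"z":0,"roll":-4.7,"hand":45}
    - {"x":26,"y":-34,"z":0,"roll":-4.7,"hand":45}
    - {"x":26,"y":-34,"z":0,"roll":-4.7,"hand":45}
    - {"x":26,"y":-34,"z":0,"roll":-4.7,"hand":45}
    - {"x":26,"y":-34,"z":0,"roll":-4.7,"hand":45}
    - {"x":26,"y":-34,"z":0,"roll":-4.7,"hand":45}
    - {"x":26,"y":-34,"z":0,"roll":-4.7,"hand":45}
    - {"x":26,"y":-34,"z":0,"roll":-4.7,"hand":45}
    - {"x":26,"y":-34,"z":0,"roll":-4.7,"hand":45}
  force: 20

```text
time: 1.1
position: [0.4639, 0.2818, 0.292]
tool_rot: [-1.687, -2.65, 0.0]
ft_force: [1.0, 0.7, 0.9]
grip_width: 0.517
grip_force: 0.0
```

Emit:
send_rows:
  rows:
    - {"x":26,"y":-34,"z":0,"roll":-4.7,"hand":45}
    - {"x":26,"y":-34,"z":0,"roll":-4.7,"hand":45}
    - {"x":26,"y":-34,"z":0,"roll":-4.7,"hand":45}
    - {"x":26,"y":-34,"z":0,"roll":-4.7,"hand":45}
    - {"x":26,"y":-34,"z":0,"roll":-4.7,"hand":45}
    - {"x":20,"y":-26,"z":0,"roll":-4.5,"hand":45}
    - {"x":0,"y":0,"z":0,"roll":0,"hand":45}
    - {"x":0,"y":0,"z":0,"roll":0,"hand":45}

```text
time: 1.9
position: [0.6132, 0.0868, 0.2916]
tool_rot: [-2.276, -2.165, 0.002]
ft_force: [0.1, 0.3, -1.1]
grip_width: 0.518
grip_force: 0.0
```

```bash
python3 -c "
from h import *
st()"
```

```text
t 1.9 p [613.2  86.8 291.6] yline -2.9 tilt [-0.001 -0.   ] f [ 0.13  0.31 -1.12] j [-0.58  0.27  0.48  1.55 -0.13  1.35 -0.13] w 45.0 0.0
```

Emit:
send_rows:
  rows:
    - {"x":1,"y":-3.5,"z":-35,"roll":0,"hand":45}
    - {"x":0,"y":0,"z":-40,"roll":0,"hand":45}
    - {"x":0,"y":0,"z":-40,"roll":0,"hand":45}
    - {"x":0,"y":0,"z":-28,"roll":0,"hand":45}
    - {"x":0,"y":0,"z":-12,"roll":0,"hand":30}
    - {"x":0,"y":0,"z":0,"roll":0,"hand":10}
    - {"x":0,"y":0,"z":0,"roll":0,"hand":10}
    - {"x":0,"y":0,"z":0,"roll":0,"hand":10}

```text
time: 2.7
position: [0.6155, 0.0844, 0.1394]
tool_rot: [2.273, 2.166, 0.005]
ft_force: [0.7, -0.1, -0.2]
grip_width: 0.236
grip_force: 0.0
```

Run:
```python
from h import *
s=st()
p=np.array(s['position'])[:2]; o=np.array([.6062,-.0612]);yaw=-.0494
for r0 in (.145,):
  for n in (4,):pass
P=lambda a:o+.145*np.array([-np.sin(yaw+a),np.cos(yaw+a)])
prev=P(0);print('P0',prev)
for a in np.arange(.1,1.01,.1):
  q=P(a);print(round(a,2),((q-prev)*1e3).round(1),(q*1e3).round(1));prev=q
```

```text
t 2.7 p [615.5  84.4 139.4] yline -2.7 tilt [0.003 0.001] f [ 0.66 -0.09 -0.18] j [-0.55  0.4   0.45  1.72 -0.19  1.07 -0.08] w 20.6 0.0
P0 [0.61336009 0.08362311]
0.1 [-14.5  -0. ] [598.9  83.6]
0.2 [-14.4  -1.5] [584.4  82.2]
0.3 [-14.2  -2.9] [570.2  79.3]
0.4 [-13.8  -4.3] [556.4  75. ]
0.5 [-13.3  -5.7] [543.1  69.3]
0.6 [-12.7  -7. ] [530.3  62.4]
0.7 [-12.   -8.2] [518.4  54.2]
0.8 [-11.1  -9.3] [507.3  44.8]
0.9 [-10.1 -10.4] [497.2  34.4]
1.0 [ -9.  -11.4] [488.2  23.1]
```

Emit:
send_rows:
  rows:
    - {"x":0,"y":0,"z":0,"roll":0,"hand":10}
    - {"x":0,"y":0,"z":0,"roll":0,"hand":10}
    - {"x":-2.4,"y":0,"z":0,"roll":0.9,"hand":10}
    - {"x":-4.8,"y":0,"z":0,"roll":1.9,"hand":10}
    - {"x":-4.8,"y":0,"z":0,"roll":1.9,"hand":10}
    - {"x":-4.8,"y":-0.3,"z":0,"roll":1.9,"hand":10}
    - {"x":-4.8,"y":-0.5,"z":0,"roll":1.9,"hand":10}
    - {"x":-4.8,"y":-0.7,"z":0,"roll":1.9,"hand":10}

```text
time: 3.5
position: [0.5905, 0.0833, 0.1392]
tool_rot: [2.063, 2.363, 0.01]
ft_force: [5.5, 2.1, 3.1]
grip_width: 0.179
grip_force: 20.0
```

```bash
cat >> h.py <<'E'
def arc():
    s=st();p=np.array(s['position'])[:2]-[.6062,-.0612];a=np.arctan2(-p[0],p[1])+.0494;t=a-.0494
    print('a',round(a,3),'r',round(np.hypot(*p)*1e3,1),'Ftan',round(np.dot(s['ft_force'][:2],[np.cos(t),np.sin(t)]),1),'Frad',round(np.dot(s['ft_force'][:2],[-np.sin(t),np.cos(t)]),1))
E
python3 -c "
from h import *
arc()"
```

```text
t 3.5 p [590.5  83.3 139.2] yline 7.7 tilt [0.008 0.002] f [5.52 2.08 3.09] j [-0.54  0.34  0.43  1.78 -0.16  1.05  0.08] w 15.6 20.027480700518936
a 0.157 r 145.4 Ftan 5.7 Frad 1.5
```

Emit:
send_rows:
  rows:
    - {"x":-4.8,"y":-0.7,"z":0,"roll":1.9,"hand":10}
    - {"x":-4.7,"y":-0.9,"z":0,"roll":1.9,"hand":10}
    - {"x":-4.7,"y":-1,"z":0,"roll":1.9,"hand":10}
    - {"x":-4.7,"y":-1.2,"z":0,"roll":1.9,"hand":10}
    - {"x":-4.6,"y":-1.4,"z":0,"roll":1.9,"hand":10}
    - {"x":-4.6,"y":-1.5,"z":0,"roll":1.9,"hand":10}
    - {"x":-4.5,"y":-1.7,"z":0,"roll":1.9,"hand":10}
    - {"x":-4.5,"y":-1.8,"z":0,"roll":1.9,"hand":10}
    - {"x":-4.4,"y":-2,"z":0,"roll":1.9,"hand":10}
    - {"x":-4.3,"y":-2.1,"z":0,"roll":1.9,"hand":10}

```text
time: 4.5
position: [0.5451, 0.07, 0.1392]
tool_rot: [1.644, 2.67, 0.012]
ft_force: [7.8, 4.1, 1.3]
grip_width: 0.179
grip_force: 20.0
```

```bash
python3 -c "
from h import *
arc()"
```

```text
t 4.5 p [545.1  70.  139.2] yline 26.8 tilt [0.009 0.003] f [7.81 4.14 1.29] j [-0.52  0.24  0.38  1.9  -0.11  1.02  0.38] w 15.6 20.039572451496497
a 0.485 r 144.7 Ftan 8.8 Frad 0.5
```

Emit:
send_rows:
  rows:
    - {"x":-4.3,"y":-2.2,"z":0,"roll":1.9,"hand":10}
    - {"x":-4.2,"y":-2.3,"z":0,"roll":1.9,"hand":10}
    - {"x":-4.2,"y":-2.4,"z":0,"roll":1.9,"hand":10}
    - {"x":-4.1,"y":-2.6,"z":0,"roll":1.9,"hand":10}
    - {"x":-4,"y":-2.7,"z":0,"roll":1.9,"hand":10}
    - {"x":-3.9,"y":-2.8,"z":0,"roll":1.9,"hand":10}
    - {"x":-1.5,"y":-1.1,"z":0,"roll":0.8,"hand":10}

```text
time: 5.2
position: [0.5195, 0.0541, 0.1393]
tool_rot: [1.35, 2.828, 0.012]
ft_force: [8.6, 4.2, 0.5]
grip_width: 0.174
grip_force: 20.0
```

```bash
python3 -c "
from h import *
arc()"
```

```text
t 5.2 p [519.5  54.1 139.3] yline 39.0 tilt [0.01  0.004] f [8.58 4.21 0.47] j [-0.49  0.18  0.37  1.96 -0.08  1.    0.59] w 15.2 20.041011180728674
a 0.694 r 144.2 Ftan 9.4 Frad -1.8
```

Emit:
send_rows:
  rows:
    - {"x":-1.8,"y":-1.4,"z":0,"roll":0.9,"hand":10}
    - {"x":-1.8,"y":-1.4,"z":0,"roll":0.9,"hand":10}
    - {"x":-1.8,"y":-1.5,"z":0,"roll":0.9,"hand":10}

```text
time: 5.5
position: [0.5147, 0.0502, 0.1393]
tool_rot: [1.283, 2.858, 0.013]
ft_force: [10.3, 6.2, -1.4]
grip_width: 0.175
grip_force: 20.1
```

Emit:
send_rows:
  rows:
    - {"x":-1.5,"y":-1.2,"z":0,"roll":0.8,"hand":10}
    - {"x":-1.5,"y":-1.2,"z":0,"roll":0.8,"hand":10}

```text
time: 5.7
position: [0.5116, 0.0476, 0.1393]
tool_rot: [1.243, 2.875, 0.012]
ft_force: [9.6, 4.7, -1.4]
grip_width: 0.173
grip_force: 20.0
```

```bash
python3 -c "
from h import *
arc()"
```

```text
t 5.7 p [511.6  47.6 139.3] yline 43.2 tilt [0.011 0.004] f [ 9.56  4.75 -1.42] j [-0.48  0.16  0.36  1.98 -0.07  1.    0.67] w 15.1 20.04570328630507
a 0.765 r 144.1 Ftan 10.3 Frad -2.7
```

Emit:
send_rows:
  rows:
    - {"x":-1.5,"y":-1.3,"z":0,"roll":0.8,"hand":10}

```text
time: 5.8
position: [0.51, 0.0461, 0.1393]
tool_rot: [1.223, 2.884, 0.012]
ft_force: [9.3, 4.5, -1.6]
grip_width: 0.177
grip_force: 20.0
```

Emit:
send_rows:
  rows:
    - {"x":-1.1,"y":-1,"z":0,"roll":0.6,"hand":10}

```text
time: 5.9
position: [0.5086, 0.0448, 0.1392]
tool_rot: [1.209, 2.891, 0.01]
ft_force: [8.0, 4.4, 1.0]
grip_width: 0.177
grip_force: 20.0
```

Emit:
send_rows:
  rows:
    - {"x":-1.1,"y":-1,"z":0,"roll":0.6,"hand":10}

```text
time: 6.0
position: [0.5073, 0.0435, 0.1392]
tool_rot: [1.194, 2.897, 0.01]
ft_force: [8.8, 4.0, 0.9]
grip_width: 0.18
grip_force: 20.0
```

```bash
python3 -c "
from h import *
arc()"
```

```text
t 6.0 p [507.3  43.5 139.2] yline 45.2 tilt [0.01  0.003] f [8.79 4.03 0.89] j [-0.47  0.15  0.36  1.99 -0.07  1.    0.71] w 15.6 20.02702556666918
a 0.806 r 144.1 Ftan 9.2 Frad -3.1
```

Emit:
send_rows:
  rows:
    - {"x":-0.7,"y":-0.8,"z":0,"roll":0.4,"hand":10}

```text
time: 6.1
position: [0.5067, 0.0429, 0.1392]
tool_rot: [1.184, 2.901, 0.01]
ft_force: [8.9, 4.9, -0.9]
grip_width: 0.176
grip_force: 20.0
```

Emit:
send_rows:
  rows:
    - {"x":-0.7,"y":-0.8,"z":0,"roll":0.4,"hand":10}

```text
time: 6.2
position: [0.5062, 0.0424, 0.1392]
tool_rot: [1.174, 2.905, 0.011]
ft_force: [9.9, 5.7, -0.8]
grip_width: 0.171
grip_force: 20.0
```

Emit:
send_rows:
  rows:
    - {"x":-0.7,"y":-0.8,"z":0,"roll":0.4,"hand":10}

```text
time: 6.3
position: [0.5055, 0.0417, 0.1392]
tool_rot: [1.163, 2.909, 0.011]
ft_force: [8.7, 4.3, -1.1]
grip_width: 0.178
grip_force: 20.0
```

```bash
python3 -c "
from h import *
arc()"
```

```text
t 6.3 p [505.5  41.7 139.2] yline 46.4 tilt [0.01  0.003] f [ 8.74  4.34 -1.1 ] j [-0.47  0.15  0.36  2.   -0.07  1.    0.73] w 15.5 20.0350052153226
a 0.824 r 144.0 Ftan 9.3 Frad -3.0
```

Emit:
send_rows:
  rows:
    - {"x":-0.7,"y":-0.8,"z":0,"roll":0.4,"hand":10}

```text
time: 6.4
position: [0.5048, 0.041, 0.1392]
tool_rot: [1.153, 2.913, 0.011]
ft_force: [8.2, 4.1, 0.1]
grip_width: 0.174
grip_force: 20.0
```

Emit:
send_rows:
  rows:
    - {"x":-0.7,"y":-0.8,"z":0,"roll":0.4,"hand":10}

```text
time: 6.5
position: [0.5043, 0.0405, 0.1393]
tool_rot: [1.143, 2.917, 0.012]
ft_force: [10.8, 6.9, -2.7]
grip_width: 0.178
grip_force: 20.0
```

Emit:
send_rows:
  rows:
    - {"x":-0.7,"y":-0.8,"z":0,"roll":0.4,"hand":10}

```text
time: 6.6
position: [0.5039, 0.0401, 0.1392]
tool_rot: [1.132, 2.92, 0.013]
ft_force: [11.6, 7.5, -3.4]
grip_width: 0.172
grip_force: 20.1
```

```bash
python3 -c "
from h import *
arc()"
```

```text
t 6.6 p [503.9  40.1 139.2] yline 47.6 tilt [0.012 0.005] f [11.61  7.46 -3.39] j [-0.47  0.14  0.36  2.   -0.06  0.99  0.76] w 15.0 20.053939976496622
a 0.84 r 144.0 Ftan 13.5 Frad -3.0
```

Emit:
send_rows:
  rows:
    - {"x":-0.5,"y":-0.5,"z":0,"roll":0.3,"hand":10}

```text
time: 6.7
position: [0.5037, 0.0399, 0.1393]
tool_rot: [1.124, 2.923, 0.014]
ft_force: [13.1, 8.8, -3.8]
grip_width: 0.178
grip_force: 20.1
```

```bash
python3 -c "
from h import *
arc()"
```

```text
t 6.7 p [503.7  39.9 139.3] yline 47.9 tilt [0.013 0.005] f [13.09  8.84 -3.8 ] j [-0.47  0.14  0.36  2.   -0.06  0.99  0.76] w 15.5 20.062606438295916
a 0.842 r 144.0 Ftan 15.5 Frad -3.1
```

Emit:
send_rows:
  rows:
    - {"x":1,"y":1.1,"z":0,"roll":-0.5,"hand":10}
    - {"x":1,"y":1.1,"z":0,"roll":-0.5,"hand":10}
    - {"x":1,"y":1.1,"z":0,"roll":-0.5,"hand":10}
    - {"x":0,"y":0,"z":0,"roll":0,"hand":10}

```text
time: 7.1
position: [0.506, 0.0422, 0.1392]
tool_rot: [1.164, 2.909, 0.011]
ft_force: [7.7, 4.2, -0.0]
grip_width: 0.175
grip_force: 20.0
```

```bash
python3 -c "
from h import *
arc()"
```

```text
t 7.1 p [506.   42.2 139.2] yline 46.4 tilt [0.01  0.003] f [ 7.75  4.17 -0.02] j [-0.47  0.15  0.36  2.   -0.07  1.    0.73] w 15.3 20.033766349079087
a 0.819 r 144.0 Ftan 8.5 Frad -2.4
```

Emit:
send_rows:
  rows:
    - {"x":0.7,"y":0.7,"z":0,"roll":-0.4,"hand":10}
    - {"x":0.7,"y":0.7,"z":0,"roll":-0.4,"hand":10}
    - {"x":0,"y":0,"z":0,"roll":0,"hand":10}

```text
time: 7.4
position: [0.5069, 0.0431, 0.1392]
tool_rot: [1.185, 2.902, 0.009]
ft_force: [7.9, 3.6, 1.5]
grip_width: 0.172
grip_force: 20.0
```

Emit:
send_rows:
  rows:
    - {"x":0.7,"y":0.7,"z":0,"roll":-0.4,"hand":10}
    - {"x":0,"y":0,"z":0,"roll":0,"hand":10}

```text
time: 7.6
position: [0.5072, 0.0434, 0.1392]
tool_rot: [1.195, 2.898, 0.008]
ft_force: [5.8, 2.2, 3.1]
grip_width: 0.176
grip_force: 20.0
```

```bash
python3 -c "
from h import *
arc()"
```

```text
t 7.6 p [507.2  43.4 139.2] yline 45.2 tilt [0.008 0.002] f [5.77 2.2  3.11] j [-0.47  0.15  0.36  1.99 -0.07  1.    0.71] w 15.3 20.01583569450304
a 0.807 r 144.0 Ftan 5.7 Frad -2.4
```

Emit:
send_rows:
  rows:
    - {"x":0.8,"y":0.8,"z":0,"roll":-0.4,"hand":10}
    - {"x":0.8,"y":0.8,"z":0,"roll":-0.4,"hand":10}
    - {"x":0,"y":0,"z":0,"roll":0,"hand":10}

```text
time: 7.9
position: [0.5077, 0.0438, 0.1391]
tool_rot: [1.217, 2.892, 0.004]
ft_force: [2.6, 0.9, 7.7]
grip_width: 0.175
grip_force: 20.0
```

```bash
python3 -c "
from h import *
arc()"
```

```text
t 7.9 p [507.7  43.8 139.1] yline 44.3 tilt [0.005 0.001] f [2.64 0.86 7.73] j [-0.48  0.16  0.37  1.99 -0.07  1.    0.69] w 15.2 20.00178295187652
a 0.803 r 144.0 Ftan 2.5 Frad -1.2
```

Force falls to about 2.5 N as I ease back while the jaw stays at about 0.80 rad, so the catch holds it. I'll release and go to the vase.

Emit:
send_rows:
  rows:
    - {"x":0,"y":0,"z":0,"roll":0,"hand":30}
    - {"x":0,"y":0,"z":0,"roll":0,"hand":45}
    - {"x":0,"y":0,"z":0,"roll":0,"hand":45}
    - {"x":0,"y":0,"z":25,"roll":0,"hand":45}
    - {"x":0,"y":0,"z":45,"roll":0,"hand":45}
    - {"x":0,"y":0,"z":45,"roll":0,"hand":60}
    - {"x":3,"y":-15,"z":35,"roll":0,"hand":80}
    - {"x":6,"y":-35,"z":0,"roll":-1.6,"hand":84}
    - {"x":7,"y":-38,"z":0,"roll":-1.6,"hand":84}
    - {"x":7,"y":-38,"z":0,"roll":-1.6,"hand":84}

```text
time: 8.9
position: [0.5284, -0.0834, 0.2871]
tool_rot: [-1.339, -2.841, 0.0]
ft_force: [0.2, 1.2, 0.3]
grip_width: 0.886
grip_force: 0.0
```

Emit:
send_rows:
  rows:
    - {"x":7,"y":-38,"z":0,"roll":-1.6,"hand":84}
    - {"x":7,"y":-38,"z":0,"roll":-1.6,"hand":84}
    - {"x":7,"y":-38,"z":0,"roll":-1.6,"hand":84}
    - {"x":7,"y":-38,"z":0,"roll":-1.6,"hand":84}
    - {"x":7,"y":-38,"z":0,"roll":-1.6,"hand":84}
    - {"x":7,"y":-35,"z":0,"roll":-1.6,"hand":84}
    - {"x":6,"y":-24,"z":0,"roll":-1.6,"hand":84}
    - {"x":0,"y":0,"z":0,"roll":0,"hand":84}
    - {"x":0,"y":0,"z":0,"roll":0,"hand":84}

```text
time: 9.8
position: [0.5761, -0.3314, 0.2861]
tool_rot: [-1.61, -2.695, 0.0]
ft_force: [0.5, -0.1, -0.8]
grip_width: 0.963
grip_force: 0.0
```

Run:
```python
from h import *
st()
t=snap('top','t1.png');s=snap('scene','s1.png')
o=np.zeros((500,800,3),np.uint8)
o[:,:500]=cv2.resize(t[175:290,255:370],(500,500),interpolation=cv2.INTER_CUBIC)
o[:300,500:]=cv2.resize(s[160:260,150:250],(300,300))
cv2.imwrite('pics/c3.png',o)
```

```text
t 9.8 p [ 576.1 -331.4  286.1] yline 28.3 tilt [-0.002  0.001] f [ 0.47 -0.13 -0.82] j [-0.01  0.41  0.66  1.44 -0.25  1.38  1.15] w 83.7 0.0
```

View pics/c3.png

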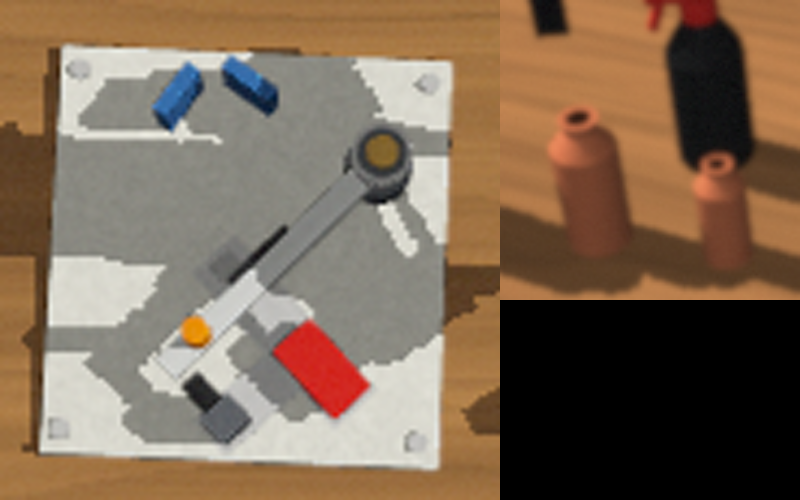

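The picture shows the jaw held cocked (peg at (196,330) in the crop) with the rest and trigger clear, and the vase still standing. Now I grasp the vase.

Emit:
send_rows:
  rows:
    - {"x":3,"y":1.5,"z":-37,"roll":0,"hand":87}
    - {"x":0,"y":0,"z":-45,"roll":0,"hand":87}
    - {"x":0,"y":0,"z":-40,"roll":0,"hand":87}
    - {"x":0,"y":0,"z":-25,"roll":0,"hand":87}
    - {"x":0,"y":0,"z":-10,"roll":0,"hand":87}
    - {"x":0,"y":0,"z":0,"roll":0,"hand":60}
    - {"x":0,"y":0,"z":0,"roll":0,"hand":30}
    - {"x":0,"y":0,"z":0,"roll":0,"hand":30}
    - {"x":0,"y":0,"z":0,"roll":0,"hand":30}
    - {"x":0,"y":0,"z":0,"roll":0,"hand":30}
  force: 15

```text
time: 10.9
position: [0.5802, -0.3301, 0.1314]
tool_rot: [1.61, 2.696, 0.001]
ft_force: [0.4, 0.2, -0.8]
grip_width: 0.629
grip_force: 0.0
```

```bash
python3 -c "
from h import *
st()"
```

```text
t 10.9 p [ 580.2 -330.1  131.4] yline 28.3 tilt [ 0.002 -0.001] f [ 0.41  0.19 -0.78] j [ 0.02  0.53  0.61  1.6  -0.33  1.11  1.21] w 54.7 0.0
```

Emit:
send_rows:
  rows:
    - {"x":0,"y":0,"z":0,"roll":0,"hand":30}
    - {"x":0,"y":0,"z":0,"roll":0,"hand":30}
    - {"x":0,"y":0,"z":0,"roll":0,"hand":30}
    - {"x":0,"y":0,"z":10,"roll":0,"hand":30}
    - {"x":0,"y":0,"z":25,"roll":0,"hand":30}
    - {"x":0,"y":0,"z":0,"roll":0,"hand":30}
    - {"x":0,"y":0,"z":0,"roll":0,"hand":30}

```text
time: 11.6
position: [0.5797, -0.3299, 0.1652]
tool_rot: [1.61, 2.697, 0.0]
ft_force: [-0.3, -0.6, -1.3]
grip_width: 0.569
grip_force: 15.0
```

```bash
python3 -c "
from h import *
st()"
```

```text
t 11.6 p [ 579.7 -329.9  165.2] yline 28.3 tilt [ 0. -0.] f [-0.32 -0.6  -1.32] j [ 0.01  0.5   0.62  1.57 -0.31  1.17  1.19] w 49.5 14.968944778956939
```

Emit:
send_rows:
  rows:
    - {"x":0,"y":0,"z":30,"roll":0,"hand":30}
    - {"x":0,"y":0,"z":40,"roll":0,"hand":30}
    - {"x":0,"y":5,"z":35,"roll":0,"hand":30}
    - {"x":2,"y":20,"z":10,"roll":0,"hand":30}
    - {"x":4,"y":30,"z":0,"roll":0,"hand":30}
    - {"x":5,"y":35,"z":0,"roll":0,"hand":30}
    - {"x":5,"y":35,"z":0,"roll":0,"hand":30}
    - {"x":5,"y":35,"z":0,"roll":0,"hand":30}
    - {"x":5,"y":35,"z":0,"roll":0,"hand":30}
    - {"x":5,"y":35,"z":0,"roll":0,"hand":30}

```text
time: 12.6
position: [0.6101, -0.0981, 0.2785]
tool_rot: [-1.609, -2.696, 0.002]
ft_force: [0.1, -0.3, -1.8]
grip_width: 0.57
grip_force: 15.0
```

Emit:
send_rows:
  rows:
    - {"x":5,"y":35,"z":0,"roll":0,"hand":30}
    - {"x":5,"y":35,"z":0,"roll":0,"hand":30}
    - {"x":3,"y":30,"z":0,"roll":0,"hand":30}
    - {"x":1,"y":20,"z":0,"roll":0,"hand":30}
    - {"x":0,"y":10,"z":0,"roll":0,"hand":30}
    - {"x":0,"y":0,"z":0,"roll":0,"hand":30}
    - {"x":0,"y":0,"z":0,"roll":0,"hand":30}

```text
time: 13.3
position: [0.6245, 0.0285, 0.2797]
tool_rot: [-1.613, -2.696, 0.003]
ft_force: [0.2, -0.6, -1.4]
grip_width: 0.572
grip_force: 15.0
```

Run:
```python
from h import *
st()
yaw=-.0494;R=np.array([[np.cos(yaw),-np.sin(yaw)],[np.sin(yaw),np.cos(yaw)]]);o=np.array([.6062,-.0612])
rest=o+R@[.0188,.0936];print('rest',rest)
a=yaw+.2;A=np.array([[np.cos(a),np.sin(a)],[-np.sin(a),np.cos(a)]])
# expected wall inner face lines, drawn on t0 crop; top z .06
t=cv2.imread('pics/t0.png');k=8;x0,y0=275,180
c=cv2.resize(t[y0:y0+50,x0:x0+60],None,fx=k,fy=k,interpolation=cv2.INTER_CUBIC)
for sgn in(1,-1):
    n=np.array([np.cos(np.pi/4),sgn*np.sin(np.pi/4)]);tt=np.array([n[1],-n[0]])
    pts=[np.r_[rest+A.T@(.025*n+s*tt),.06] for s in(-.02,.02)]
    q=((w2p('top',pts)-[x0,y0]+.5)*k).astype(int); cv2.line(c,tuple(map(int,q[0])),tuple(map(int,q[1])),(0,255,0),1)
cv2.imwrite('pics/c4.png',c)
```

```text
t 13.3 p [624.5  28.5 279.7] yline 28.2 tilt [-0.001 -0.001] f [ 0.15 -0.58 -1.4 ] j [-0.51  0.29  0.52  1.55 -0.15  1.34  0.52] w 49.8 14.968927390873432
rest [0.62959902 0.03135747]
```

View pics/c4.png

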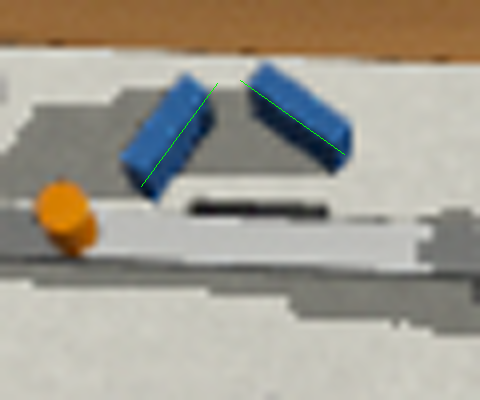

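Emit:
send_rows:
  rows:
    - {"x":0,"y":2.5,"z":-30,"roll":0,"hand":30}
    - {"x":0,"y":0,"z":-40,"roll":0,"hand":30}
    - {"x":0,"y":0,"z":-35,"roll":0,"hand":30}
    - {"x":0,"y":0,"z":-18,"roll":0,"hand":30}
    - {"x":0,"y":0,"z":-7,"roll":0,"hand":30}
    - {"x":0,"y":0,"z":-4,"roll":0,"hand":30}
    - {"x":0,"y":0,"z":-2,"roll":0,"hand":30}
    - {"x":0,"y":0,"z":-2,"roll":0,"hand":30}
    - {"x":0,"y":0,"z":0,"roll":0,"hand":30}

```text
time: 14.2
position: [0.6253, 0.0326, 0.1431]
tool_rot: [1.61, 2.696, 0.002]
ft_force: [-0.8, -0.1, -1.9]
grip_width: 0.57
grip_force: 15.0
```

```bash
python3 -c "
from h import *
st()"
```

```text
t 14.2 p [625.3  32.6 143.1] yline 28.3 tilt [0.002 0.   ] f [-0.8  -0.12 -1.85] j [-0.49  0.41  0.49  1.7  -0.21  1.09  0.56] w 49.6 14.968603615416214
```

No wall contact so far. I'll lower the last few mm until it touches.

Emit:
send_rows:
  rows:
    - {"x":-0.5,"y":-0.5,"z":-1.5,"roll":0,"hand":30}
    - {"x":0,"y":0,"z":-1,"roll":0,"hand":30}
    - {"x":0,"y":0,"z":0,"roll":0,"hand":30}

```text
time: 14.5
position: [0.6248, 0.0321, 0.141]
tool_rot: [1.61, 2.697, 0.002]
ft_force: [-1.8, -1.0, 3.5]
grip_width: 0.572
grip_force: 14.9
```

Emit:
send_rows:
  rows:
    - {"x":0,"y":0,"z":-0.7,"roll":0,"hand":30}
    - {"x":0,"y":0,"z":0,"roll":0,"hand":30}

```text
time: 14.7
position: [0.6251, 0.0322, 0.1407]
tool_rot: [1.61, 2.696, 0.002]
ft_force: [-1.0, -0.6, 7.8]
grip_width: 0.573
grip_force: 15.0
```

```bash
python3 -c "
from h import *
st()"
```

```text
t 14.7 p [625.1  32.2 140.7] yline 28.3 tilt [0.002 0.001] f [-0.99 -0.64  7.77] j [-0.48  0.41  0.49  1.7  -0.21  1.08  0.56] w 49.9 14.963896359549835
```

Emit:
send_rows:
  rows:
    - {"x":0,"y":0,"z":0,"roll":0,"hand":56}
    - {"x":0,"y":0,"z":0,"roll":0,"hand":66}
    - {"x":0,"y":0,"z":0,"roll":0,"hand":76}
    - {"x":0,"y":0,"z":0,"roll":0,"hand":76}
    - {"x":0,"y":0,"z":0,"roll":0,"hand":76}
    - {"x":0,"y":0,"z":20,"roll":0,"hand":76}
    - {"x":0,"y":0,"z":40,"roll":0,"hand":76}
    - {"x":0,"y":0,"z":45,"roll":0,"hand":76}
    - {"x":0,"y":0,"z":35,"roll":0,"hand":50}

```text
time: 15.6
position: [0.6246, 0.032, 0.2817]
tool_rot: [1.61, 2.696, 0.002]
ft_force: [1.4, 0.2, 0.5]
grip_width: 0.837
grip_force: 0.0
```

Emit:
send_rows:
  rows:
    - {"x":-14,"y":-6,"z":0,"roll":-7.5,"hand":0}
    - {"x":-14,"y":-6,"z":0,"roll":-7.5,"hand":0}
    - {"x":-14,"y":-6,"z":0,"roll":-7.5,"hand":0}
    - {"x":-14,"y":-6,"z":0,"roll":-7.5,"hand":0}
    - {"x":-14,"y":-6,"z":0,"roll":-7.5,"hand":0}
    - {"x":-14,"y":-6,"z":0,"roll":-7.5,"hand":0}
    - {"x":-14,"y":-6,"z":0,"roll":-7.5,"hand":0}
    - {"x":-14,"y":-6,"z":0,"roll":-7.5,"hand":0}
    - {"x":-14,"y":-6,"z":0,"roll":-7.5,"hand":0}
    - {"x":-14,"y":-7,"z":0,"roll":-7.5,"hand":0}

```text
time: 16.6
position: [0.4836, -0.029, 0.279]
tool_rot: [-2.923, -1.152, -0.0]
ft_force: [-0.8, -1.2, 0.3]
grip_width: 0.025
grip_force: 0.0
```

Emit:
send_rows:
  rows:
    - {"x":0,"y":0,"z":-20,"roll":0,"hand":0}
    - {"x":0,"y":0,"z":0,"roll":0,"hand":0}
    - {"x":0,"y":0,"z":0,"roll":0,"hand":0}

```text
time: 16.9
position: [0.4842, -0.0287, 0.2592]
tool_rot: [-2.92, -1.16, 0.001]
ft_force: [0.1, -0.4, -0.4]
grip_width: 0.006
grip_force: 0.0
```

Run:
```python
from h import *
st()
s=snap('scene','s2.png')
cv2.imwrite('pics/c5.png',cv2.resize(s[190:330,230:430],(800,560),interpolation=cv2.INTER_CUBIC))
```

```text
t 16.9 p [484.2 -28.7 259.2] yline -46.7 tilt [-0.001 -0.   ] f [ 0.12 -0.38 -0.4 ] j [-0.63 -0.03  0.63  1.91  0.02  1.26 -0.82] w 0.5 0.0
```

View pics/c5.png

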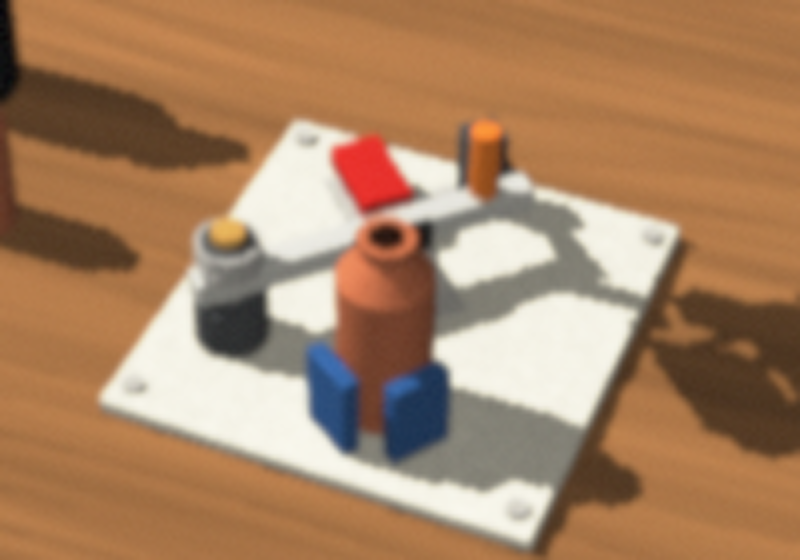

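Run:
```python
from h import *
for u,v in((260,445),(230,425)):
  for z in(.04,.06,.08,.1):
    P=p2w('top',u/5+254.6,v/5+179.6,z);q=(w2p('scene',P)[0]-[230,190])*4
    d=P[:2]-[.4842,-.0287];print(u,z,P.round(3),'c5 px',q.round(),'along',d@[-.682,.732],'perp',d@[-.732,-.682])
```

```text
260 0.04 [0.465 0.029 0.04 ] c5 px [474. 162.] along 0.05509660387644768 perp -0.025584419036133996
260 0.06 [0.465 0.028 0.06 ] c5 px [475. 134.] along 0.0550965525375603 perp -0.02448973726502291
260 0.08 [0.464 0.028 0.08 ] c5 px [475. 104.] along 0.05509650119867291 perp -0.02339505549391182
260 0.1 [0.463 0.027 0.1  ] c5 px [476.  74.] along 0.05509644985978552 perp -0.022300373722800724
230 0.04 [0.475 0.044 0.04 ] c5 px [494. 180.] along 0.05913711027310583 perp -0.0431427415009587
230 0.06 [0.474 0.043 0.06 ] c5 px [495. 151.] along 0.05906363113377381 perp -0.04172897373628111
230 0.08 [0.473 0.042 0.08 ] c5 px [495. 121.] along 0.058990151994441804 perp -0.04031520597160352
230 0.1 [0.473 0.041 0.1  ] c5 px [496.  90.] along 0.05891667285510984 perp -0.03890143820692589
```

The stop block's top is about 64 mm up, well below the gripper body (about 100 mm at full press), so I can press.

Emit:
send_rows:
  rows:
    - {"x":0,"y":0,"z":-35,"roll":0,"hand":0}
    - {"x":0,"y":0,"z":-45,"roll":0,"hand":0}
    - {"x":0,"y":0,"z":-40,"roll":0,"hand":0}
    - {"x":0,"y":0,"z":-20,"roll":0,"hand":0}
    - {"x":0,"y":0,"z":-5,"roll":0,"hand":0}
    - {"x":0,"y":0,"z":-3,"roll":0,"hand":0}
    - {"x":0,"y":0,"z":-3,"roll":0,"hand":0}
    - {"x":0,"y":0,"z":-3,"roll":0,"hand":0}

```text
time: 17.75
position: [0.4857, -0.0288, 0.1073]
tool_rot: [-2.92, -1.16, -0.004]
ft_force: [-3.4, -0.1, 8.2]
grip_width: 0.006
grip_force: 3.9
```

Emit:
send_rows:
  rows:
    - {"x":0,"y":0,"z":-2,"roll":0,"hand":0}
    - {"x":0,"y":0,"z":-2,"roll":0,"hand":0}
    - {"x":0,"y":0,"z":0,"roll":0,"hand":0}

```text
time: 18.05
position: [0.4856, -0.0287, 0.1023]
tool_rot: [2.919, 1.159, 0.005]
ft_force: [0.4, -0.4, 5.2]
grip_width: 0.006
grip_force: 2.4
```

```bash
python3 -c "
from h import *
st()
s=snap('scene','s3.png')
cv2.imwrite('pics/c6.png',cv2.resize(s[170:330,230:430],(750,600),interpolation=cv2.INTER_CUBIC))"
```

```text
t 18.05 p [485.6 -28.7 102.3] yline -46.7 tilt [0.003 0.   ] f [ 0.37 -0.45  5.24] j [-0.59  0.18  0.64  2.08 -0.14  0.92 -0.69] w 0.5 2.42702416042448
```

View pics/c6.png

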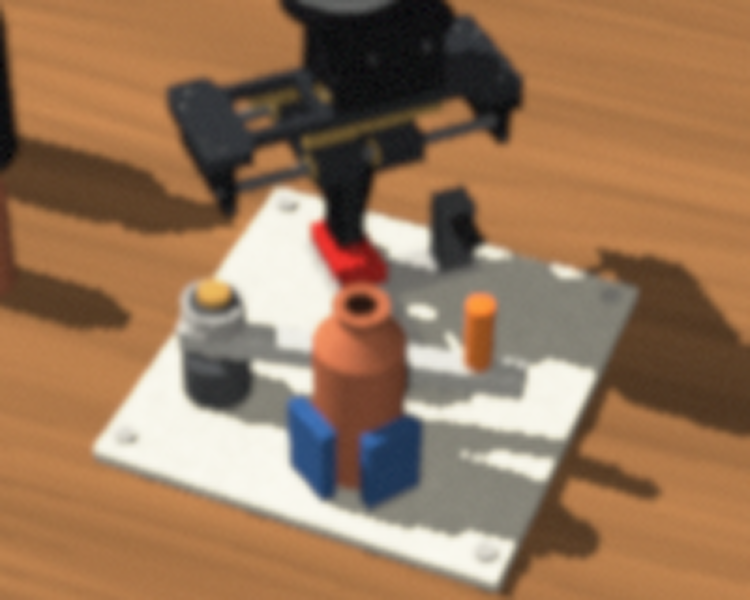

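The jaw has sprung off the catch and onto the vase. I'll retreat upward.

Emit:
send_rows:
  rows:
    - {"x":0,"y":0,"z":15,"roll":0,"hand":0}
    - {"x":0,"y":0,"z":40,"roll":0,"hand":0}
    - {"x":0,"y":0,"z":45,"roll":0,"hand":0}
    - {"x":0,"y":0,"z":45,"roll":0,"hand":0}
    - {"x":0,"y":0,"z":30,"roll":0,"hand":0}
    - {"x":0,"y":0,"z":0,"roll":0,"hand":0}
    - {"x":0,"y":0,"z":0,"roll":0,"hand":0}
    - {"x":0,"y":0,"z":0,"roll":0,"hand":0}
    - {"x":0,"y":0,"z":0,"roll":0,"hand":0}

```text
time: 19.0
position: [0.4835, -0.0288, 0.2745]
tool_rot: [-2.92, -1.159, 0.005]
ft_force: [0.1, 0.2, 0.1]
grip_width: 0.002
grip_force: 0.0
```

```bash
python3 -c "
from h import *
st()
s=snap('scene','s4.png');t=snap('top','t4.png')
o=np.zeros((400,800,3),np.uint8)
o[:,:400]=cv2.resize(s[210:330,255:375],(400,400),interpolation=cv2.INTER_CUBIC);o[:,400:]=cv2.resize(t[180:280,260:360],(400,400),interpolation=cv2.INTER_CUBIC)
cv2.imwrite('pics/c7.png',o)"
```

```text
t 19.0 p [483.5 -28.8 274.5] yline -46.7 tilt [-0.003 -0.001] f [0.14 0.22 0.15] j [-0.65 -0.05  0.64  1.89  0.03  1.29 -0.83] w 0.2 0.0
```

View pics/c7.png

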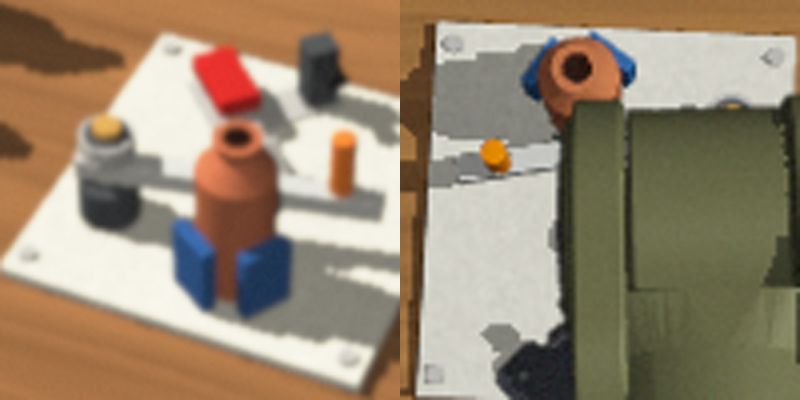

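The vase stands upright in the V, and the jaw is closed on it. The peg in the top view puts the jaw at about 0.2 rad, and the arm is clear.

```bash
python3 -c "
from h import *
p=p2w('top',283.2,218,.102)[:2]-[.6062,-.0612];print(np.arctan2(-p[0],p[1])+.0494)
print(close_job())"
```

```text
0.20598308916031896
the job is handed in; nothing more can be done
None
```

The job is done and handed in at about 19 s: the jaw was cocked until the catch held, with force on the rubber stop kept well under 14 N. The vase was stood upright in the blue rest, and the trigger press snapped the jaw shut on it (about 0.21 rad measured, 0.2 expected), with the arm clear.

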